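# Dose flux on two pads of a circuit board

## Task

Slide the board carrier (it has an orange finger well to push it by) until the white disc on the board lies under the tip of the flux spout, press the red cap of the canister fully down for a moment and let it spring back; then shift the carrier until the yellow disc lies under the tip and press the cap in the same way, leaving the carrier there. Never let the cap go down while the tip is over neither disc, do not touch the spout, and leave the two spools, the yellow can and the blue parts tray standing where they are.

Things in the scene. Friction and masses are not known exactly. Their poses are not given: they have to be found in the camera images.
- stage: fixed aluminium base of the x-y slides, 200 (x) x 270 (y) mm, on the bench; its x and y axes are the directions of the two slides, turned up to 0.35 rad from the world's. Origin on the bench surface, 35 mm in +y from the base's middle
- cross (a joint): position (m) of the lower, grey cross slide along the stage's +y; range -0.055 to 0.055; carries the carrier; about 2 N of friction and it stays where it is left
- carrier (a joint): position (m) of the black board carrier on the cross slide along the stage's +x; range -0.065 to 0.065; about 2 N of friction and it stays where it is left
- well (a point): centre of the floor (36 mm above the bench) of the orange-walled square finger well on the carrier, which moves with it: 60 x 60 mm inside, sides parallel to the stage's x and y, walls 8 mm thick and 24 mm high, open above. Shut fingers put into it can push any of its walls. Its centre is 120 mm from the board's centre, towards the stage's -y
- white_mark (a point): centre of the white disc, 16 mm across, on the green 94 x 94 mm board on the carrier, 40 mm above the bench; 30 mm towards stage -x and 30 mm towards stage +y of the board's centre
- yellow_mark (a point): centre of the yellow disc, 16 mm across, on the same board, 40 mm above the bench; 30 mm towards stage +x and 30 mm towards stage -y of the board's centre
- spout_tip (a point): lower end of the fixed steel spout of the canister, 52 mm above the bench (12 mm above the board). The spout, 6 mm thick, leaves the canister's neck 122 mm above the bench, runs level, and turns down 165 mm from the canister's axis
- spout: the same thin fixed steel spout; its origin lies on the canister's axis at the bench and it points along its own -y
- cap_top (a point): centre of the top of the red round cap, 36 mm across, on the fixed aluminium canister (52 mm across, blue band) on the stage's +y side; 159 mm above the bench when up. It is pressed straight down
- cap (a joint): how far the cap is down (m): 0 up, 0.008 fully down; a spring pushes it up with 2 N at first and 8.4 N at the bottom
- green_spool_center (a point): centre (30 mm up) of a loose standing solder spool with green flanges, 56 mm across, 60 mm high; leave alone
- grey_spool_center (a point): centre (30 mm up) of a loose standing solder spool with grey flanges, 56 mm across, 60 mm high; leave alone
- spray_can_center (a point): centre (72 mm up) of a loose standing yellow can, 52 mm across, 145 mm high; leave alone
- part_tray_center (a point): centre (11 mm up) of a loose blue parts tray, 60 x 100 mm, 22 mm high; leave alone

How it is judged:
On the way, in this order (a step that is already met when the one before it is completed fails the run):
1. the cap is pressed down (more than 5 mm) with the white disc under the spout tip (value of joint cap above 0.005 m and horizontal distance between white_mark and spout_tip below 0.008 m), for 0.1 s.
2. the cap has sprung back up with the white disc still under the tip (value of joint cap below 0.0015 m and horizontal distance between white_mark and spout_tip below 0.008 m), for 0.1 s.
3. the cap is pressed down (more than 5 mm) with the yellow disc under the spout tip (value of joint cap above 0.005 m and horizontal distance between yellow_mark and spout_tip below 0.008 m), for 0.1 s.
At the end, for the whole second after the job is handed in: the cap is up (within 1.5 mm), the yellow disc's centre is within 8 mm of the spout tip seen from above, the slides are at rest, and the spools, can and tray stand upright within 15 mm of where they were (value of joint cap below 0.0015 m and horizontal distance between yellow_mark and spout_tip below 0.008 m and velocity of joint carrier between -0.005 and 0.005 m/s and velocity of joint cross between -0.005 and 0.005 m/s and angle between each of green_spool_center, grey_spool_center, spray_can_center, part_tray_center's own z axis and vertical below 0.1 rad and distance of each of green_spool_center, grey_spool_center, spray_can_center, part_tray_center from where it was at the start of the episode below 0.015 m); the robot touches nothing.
It fails at once if the cap goes down (more than 3 mm) while the spout tip is more than 9 mm from the centres of both discs (value of joint cap above 0.003 m and not (horizontal distance between white_mark and spout_tip below 0.009 m) and not (horizontal distance between yellow_mark and spout_tip below 0.009 m)).
It fails at once if the spout is touched (more than 3 N) (contact force between anything else and spout above 3 N).
It fails at once if a spool, the can or the tray is moved more than 15 mm or tipped (distance of any of green_spool_center, grey_spool_center, spray_can_center, part_tray_center from where it was at the start of the episode above 0.015 m or angle between any of green_spool_center, grey_spool_center, spray_can_center, part_tray_center's own z axis and vertical above 0.25 rad).
It also fails if it takes over 70 s, if anything falls off the work surface, if the arm or the gripper's body presses on something with over 40 N, if the wrist force passes 120 N, or if a joint passes its speed limit or range.

## Robot

A 6-joint arm with a two-finger parallel gripper is mounted at the origin on the work surface. World frame = base frame: x ahead of the robot, y to its left, z up, the work surface at z = 0. Lengths are in m, angles in rad, forces in N, time in s.
With the tool pointing down it reaches from about 0.35 to 0.875 m from the base axis. Payload 4.2 kg.
Tool frame: the origin (TCP) lies on the centre line of the jaws, within the pads' length; the fingertips stand 11 mm ahead of it and the grasp point (between the pads) lies 8 mm behind it (r.finger_overhang is the distance from the TCP to the fingertips, in m); z points along the fingers, y is the line along which they close (so a half turn about z gives the same grasp; the last joint's range is limited). The gripper opens to 87 mm and grips with 3 to 60 N. Pads are 19 mm wide; open, the fingers measure 117 mm over their backs; the gripper's body (75 mm by 190 mm) begins 51 mm behind the grasp point.
Start: joints at [-1.037, 0.385, 0.008, 0, -1.194, -0.259], TCP at [0.17, -0.602, 0.234] pointing down, gripper open.
Joint ranges: [-3.14, 3.14], [-1.21, 2.06], [-1.07, 1.41], [-3.16, 2.05], [-2.99, -0.16], [-3.1, 3.1]. Speed limits (rad/s): [2.79, 2.79, 3.14, 3.14, 3.14, 3.14].

## Interface

Orientations are given as a unit quaternion [w, x, y, z].
In Python, from station import status, cams, r, look_for, mark_of gives the robot as it stands. The module is installed in compiled form; this text tells all that it offers.
- The arm moves only by the tool arm_command, never from a script. Its argument "plan" is a list of rows, each a list of 7 numbers: the shift along the tool's x, y, z each as a share of 400 mm, from -1 to 1, then the turn, a rotation vector about the tool's x, y, z each as a share of 60 degrees, from -1 to 1, then the gripper command: -1 is shut, 1 is fully open, values between are in proportion. In form: [[x, y, z, rx, ry, rz, grip], ...]. A call has 1 to 10 rows; each row is the pose to reach, as a shift and turn from the pose commanded when the call began, along the tool's axes at that moment; what a row does not reach only later rows make up. A row lasts 1/8 s, in which the tool goes at most 62.5 mm and 10.7 degrees, less where a joint would pass 70% of its speed; a pose out of reach is approached as far as the arm can. A call with a number of a shift or a turn outside -1 to 1 is refused whole. A call with a gripper value outside its range is refused whole. The fingers move at their own pace and stop on an object; the grip force is fixed at half the most. Time passes only in rows, so rows that repeat a pose let the fingers close. It gives the time, the measured TCP pose, the force, the opening and the grip force at its end, in the units of the state.
- status.get_state(): the state, without advancing time (a new reading comes with each control period).
- cams.capture(name): name is "side" or "top"; returns (picture, depth): 400x640x3 uint8, blue, green, red; 400x640 float32, m along the optical axis (not along the pixel's ray), 0 where there is no reading.
- cams.calibration(name): a dict with "mtx" (3x3 intrinsics, pixels), "rvec" (rotation vector, rad) and "tvec" (3), from world to camera coordinates, as OpenCV has them. Camera axes: x right, y down, z forward; pixel columns grow to the right and rows downward; lengths in m; the calibration is good to about 2 mm. A picture is of the moment at which its call begins. calibration takes no time and is no camera call.
- r.finish_job(): hands the job in; it is judged then, once.
Trained networks look in the newest picture that a camera, given by its name, has taken for a name from the list of things; names that differ only in an ending like _2 or _b are one class to them, and where a whole thing is asked for, a point or a joint stands for the part that bears it (a point fixed in the world has none). Each returns a list of dicts, best first, with "p" (0 to 1); they miss things now and then, are a little off and sometimes report something else, mostly with a low value. They report only what shows in the picture. A call takes as long as a camera call.
- look_for(name, camera): "extent" ([centre column, centre row, width, height] in pixels, round what is visible of it).
- mark_of(name, camera): "position" ([column, row] in pixels: a listed point, or the origin of a listed thing).
The state is a dict: "t": time; "joints": joint angles; "qd": joint speeds; "joint_torque": joint torques, N m; "tool_pos": TCP position; "orientation": TCP orientation; "ft_force": force on the tool from outside, world axes, zero at the start; "wrist_torque": the same for the moment, N m; "opening": opening from 0.0 (shut) to 1.0 (fully open); "grasp_force": force on a finger pad.
Only numpy, scipy, OpenCV 4.12 (cv2) and the standard library are available. Lean on these libraries where they do the work, as an engineer would, in place of code of your own. Each camera call takes 0.05 s, during which the arm holds its last target. There are 200 camera calls.

## Working session

There is one attempt and no reset: what is moved stays moved. The work goes in short steps, Python scripts to look and compute and a tool call to move; the robot and the scene stay as the last step left them, time stands still between calls to the robot, and variables do not carry over. Pictures are saved under pics/ and viewed, at most 10 in all, crops included, and the job is handed in when it is done.

Besides the shell and the picture viewer there is one more tool, called after ">>>" in YAML: its name, and indented under it one key for each argument. arm_command: Moves the arm, as the interface text tells. Its arguments: {"type":"object","properties":{"plan":{"type":"array","items":{"type":"array","items":{"type":"number"}}}},"required":["plan"]}

```bash
mkdir -p pics
cat > h.py <<'E'
import numpy as np, cv2
from station import status, cams, r, look_for, mark_of
def cal(n):
    c=cams.calibration(n); R=cv2.Rodrigues(np.array(c["rvec"],float))[0]
    return np.array(c["mtx"],float),R,np.array(c["tvec"],float).ravel()
def onz(n,px,z):
    K,R,t=cal(n); d=R.T@np.linalg.solve(K,[px[0],px[1],1]); o=-R.T@t
    return o+d*(z-o[2])/d[2]
def proj(n,P):
    K,R,t=cal(n); q=K@(R@np.array(P,float)+t); return q[:2]/q[2]
def tri(obs):
    A=[];b=[]
    for n,px in obs:
        K,R,t=cal(n); d=R.T@np.linalg.solve(K,[px[0],px[1],1]); d/=np.linalg.norm(d); o=-R.T@t
        M=np.eye(3)-np.outer(d,d); A.append(M); b.append(M@o)
    return np.linalg.lstsq(np.vstack(A),np.hstack(b),rcond=None)[0]
Z=dict(well=.036,white_mark=.04,yellow_mark=.04,spout_tip=.052,cap_top=.159,green_spool_center=.03,grey_spool_center=.03,spray_can_center=.072,part_tray_center=.011,spout=0.,stage=0.)
def measure(names):
    for n in names:
        o=[]
        for c in("top","side"):
            m=mark_of(n,c)
            if m: o.append((c,m[0]["position"])); print(n,c,np.round(m[0]["p"],2),np.round(m[0]["position"],1),np.round(onz(c,m[0]["position"],Z[n]),4))
        if len(o)==2: print("   tri",np.round(tri(o),4))
E
python3 - <<'E'
from h import *
for c in("top","side"):
    p,d=cams.capture(c); cv2.imwrite(f"pics/{c}0.png",p); K,R,t=cal(c); print(c,np.round(-R.T@t,3))
measure(Z)
print(status.get_state())
E
```

```text
top [0.354 0.047 1.221]
side [ 0.355 -0.467  0.807]
well top 0.9 [406.2 235.3] [ 0.5031 -0.1559  0.036 ]
well side 0.72 [331.2 318.2] [ 0.5077 -0.1535  0.036 ]
   tri [ 0.5046 -0.1554  0.0411]
white_mark top 0.84 [346.4 260.5] [ 0.4486 -0.014   0.04  ]
white_mark side 0.63 [284.2 267.3] [ 0.4527 -0.0072  0.04  ]
   tri [ 0.4496 -0.0136  0.0507]
yellow_mark top 0.85 [366.6 228. ] [ 0.5225 -0.0641  0.04  ]
yellow_mark side 0.89 [319.4 275.6] [ 0.5191 -0.0541  0.04  ]
   tri [ 0.5181 -0.0624  0.0553]
spout_tip top 0.7 [346.2 218.6] [ 0.5442 -0.0169  0.052 ]
spout_tip side 0.64 [320.3 258. ] [ 0.5341 -0.0193  0.052 ]
   tri [ 0.5401 -0.0165  0.0472]
cap_top top 0.75 [279.  234.9] [0.4966 0.1308 0.159 ]
cap_top side 0.74 [283.7 181.8] [0.5026 0.1341 0.159 ]
   tri [0.4988 0.1302 0.1632]
green_spool_center top 0.65 [401.5 159.8] [ 0.6875 -0.1576  0.03  ]
green_spool_center side 0.68 [409.2 296. ] [ 0.6854 -0.1627  0.03  ]
   tri [ 0.6897 -0.1591  0.0207]
grey_spool_center top 0.61 [326.8 160.5] [0.6913 0.023  0.03  ]
grey_spool_center side 0.66 [376.3 235.7] [0.6886 0.0063 0.03  ]
   tri [
[... 558 characters left out ...]
ray([-1.03737665e+00,  3.84683795e-01,  7.89520074e-03, -3.36061604e-05,
       -1.19400502e+00, -2.58646851e-01]), 'qd': array([-9.43922247e-04, -4.84939542e-05, -8.12897515e-04, -1.84653083e-03,
       -5.57299591e-04,  3.80651142e-04]), 'joint_torque': array([ 3.43122756e-04, -3.90479457e+01,  1.87621307e+01,  4.22452301e+00,
        1.53196952e-02, -2.62815178e-05]), 'tool_pos': array([ 0.16963147, -0.60150911,  0.23355299]), 'orientation': array([ 1.49377055e-05, -1.36948499e-01,  9.90578169e-01,  4.77716908e-06]), 'ft_force': array([ 0.96707468, -0.0993973 ,  0.91101097]), 'wrist_torque': array([-0.02914903,  0.01334704, -0.04635469]), 'grasp_force': 0.0, 'opening': 0.9998517700806108}
```

Run:
```python
import cv2
p=cv2.imread("pics/top0.png")[120:320,200:466]; cv2.imwrite("pics/topc.png",cv2.resize(p,None,fx=3,fy=3,interpolation=cv2.INTER_CUBIC)[:600,:798])
p=cv2.imread("pics/side0.png")[150:350,200:466]; cv2.imwrite("pics/sidec.png",cv2.resize(p,None,fx=3,fy=3,interpolation=cv2.INTER_CUBIC)[:600,:798])
```

```text
(no output)
```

View pics/topc.png

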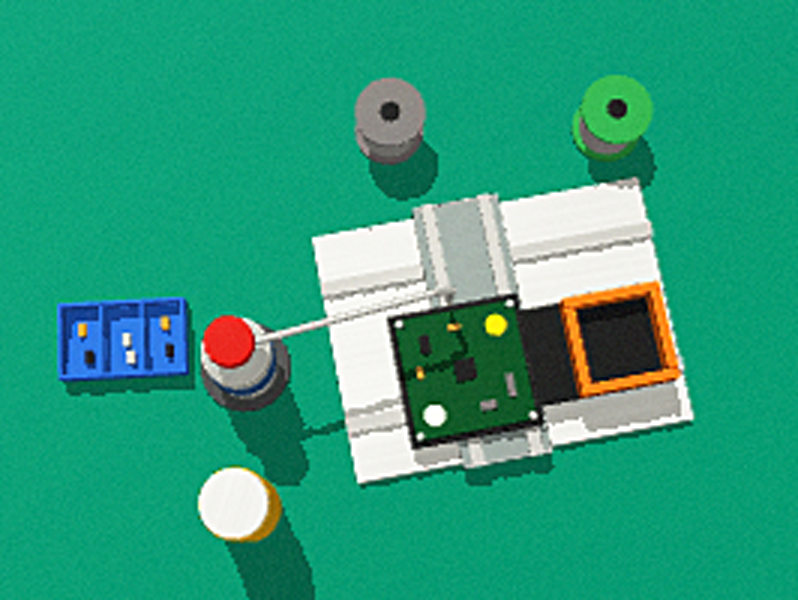

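View pics/sidec.png

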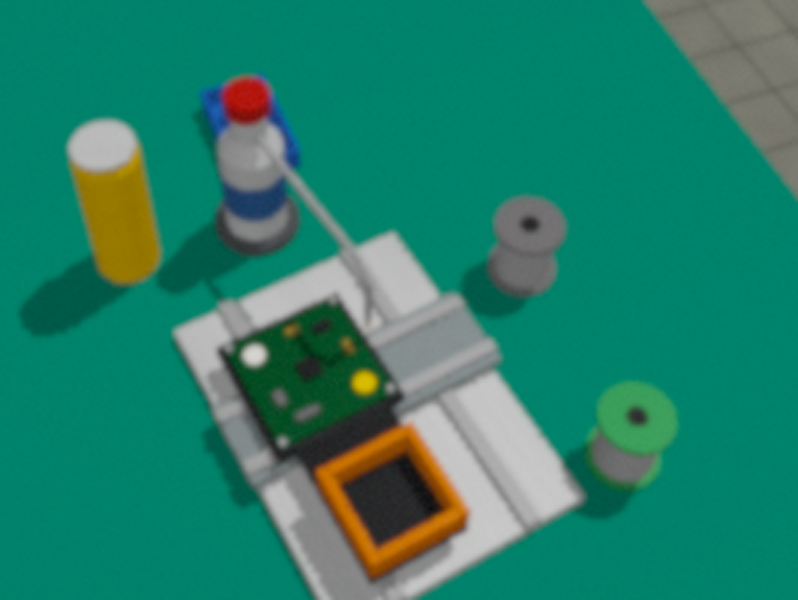

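The crops agree with the networks: discs at crop top (434,415) white and (496,324) yellow, spout tip near (445,292), cap (228,342), well centred (625,340). Next I refine by colour.

```bash
cat >> h.py <<'E'
def blob(n,p,name):
    hsv=cv2.cvtColor(p,cv2.COLOR_BGR2HSV)
    lo,hi={"cap":((0,150,60),(6,255,255)),"orange":((7,150,60),(19,255,255)),"yellow":((24,150,120),(34,255,255)),"white":((0,0,195),(180,60,255))}[name]
    m=cv2.inRange(hsv,lo,hi)
    return m
def cent(n,p,name,px,rad):
    m=blob(n,p,name); w=np.zeros_like(m); cv2.circle(w,tuple(int(round(v)) for v in px),rad,255,-1); m&=w
    k,l,s,c=cv2.connectedComponentsWithStats(m)
    if k<2: return None,0,None
    i=1+np.argmax(s[1:,4]); return c[i],s[i,4],(l==i).astype(np.uint8)
E
python3 - <<'E'
from h import *
g={"top":dict(white=(345,258),yellow=(365.5,228),cap=(276,234),orange=(406,233)),"side":dict(white=(285,268),yellow=(321,277),cap=(282,183),orange=(330,317))}
zz=dict(white=.04,yellow=.04,cap=.159,orange=.06)
for c in g:
    p=cv2.imread(f"pics/{c}0.png")
    for k,v in g[c].items():
        q,a,m=cent(c,p,k,v,{"orange":35,"cap":14}.get(k,8))
        print(c,k,np.round(q,1),a,np.round(onz(c,q,zz[k]),4))
        if k=="orange":
            ct=max(cv2.findContours(m,0,2)[0],key=cv2.contourArea)
            pts=np.array([onz(c,t[0],.06)[:2] for t in ct],np.float32)
            print("  rect",cv2.minAreaRect(pts*1000))
# stage edges fit: top view white region
p=cv2.imread("pics/top0.png")
for a,b in [((313,238),(640,182)),((357,483),(692,418)),((313,238),(357,483))]:
    A=onz("top",np.array(a)/3+[200,120],.01);B=onz("top",np.array(b)/3+[200,120],.01)
    print("edge",np.round(A,4),np.round(B,4),np.linalg.norm(A-B),np.degrees(np.arctan2(*(B-A)[1::-1])))
# spout pts at z=.119
for u in [(258,338),(440,296)]:print("spout",np.round(onz("top",np.array(u)/3+[200,120],.122),4))
print("tip side",onz("side",(324,257.3),.052), "base", onz("top",np.array((246,368))/3+[200,120],0))
E
```

```text
top white [344.4 258. ] 43 [ 0.4545 -0.0097  0.04  ]
top yellow [364.8 227.9] 40 [ 0.5228 -0.06    0.04  ]
top cap [275.9 233.4] 231 [0.5    0.1371 0.159 ]
top orange [405.6 232.6] 567 [ 0.5064 -0.1508  0.06  ]
  rect ((506.3667907714844, -151.26870727539062), (76.9949722290039, 79.71929931640625), 9.185784339904785)
side white [284.2 267.9] 18 [ 0.4523 -0.0088  0.04  ]
side yellow [321.  276.9] 52 [ 0.5212 -0.0584  0.04  ]
side cap [281.6 183.1] 140 [0.4969 0.1318 0.159 ]
side orange [329.2 315.6] 1010 [ 0.5012 -0.1567  0.06  ]
  rect ((502.4198303222656, -155.3693084716797), (77.7447509765625, 85.89329528808594), 9.459728240966797)
edge [0.6013 0.0801 0.01  ] [ 0.6395 -0.1865  0.01  ] 0.2693754656849648 -81.84368190340719
edge [0.4053 0.0505 0.01  ] [ 0.4477 -0.2143  0.01  ] 0.26820113248393374 -80.91427130683459
edge [0.6013 0.0801 0.01  ] [0.4053 0.0505 0.01  ] 0.198178008965616 -171.4016111958672
spout [0.506  0.1185 0.122 ]
spout [ 0.5326 -0.0141  0.122 ]
tip side [ 0.54258316 -0.02043828  0.052     ] base [0.49906733 0.13642316 0.        ]
```

Run:
```python
from h import *
a=cv2.imread("pics/top0.png")[200:240,315:375]; b=cv2.imread("pics/side0.png")[225:275,280:340]
z=lambda p:cv2.resize(p,None,fx=6.6,fy=6,interpolation=cv2.INTER_NEAREST)
a=cv2.resize(a,(600,400),interpolation=0)[:,:400*1]; 
A=cv2.imread("pics/top0.png")[205:235,325:365];B=cv2.imread("pics/side0.png")[235:265,300:340]
cv2.imwrite("pics/tip.png",np.hstack([cv2.resize(A,(400,300),interpolation=0),cv2.resize(B,(400,300),interpolation=0)]))
for c,(u0,u1,v0,v1) in {"top":(338,354,212,224),"side":(316,330,246,262)}.items():
    p,d=cams.capture(c)
    K,R,t=cal(c); 
    for v in range(v0,v1):
        row=[]
        for u in range(u0,u1):
            z_=d[v,u]; P=R.T@(np.linalg.solve(K,[u,v,1])*z_-t); row.append(int(round(P[2]*1000)) if z_>0 else -1)
        print(c,v,row)
```

```text
top 212 [16, 19, 15, 14, 21, 30, 23, 28, 26, 29, 26, 22, 29, 24, 28, 25]
top 213 [10, 12, 13, 15, 27, 26, 26, 33, 31, 26, 28, 23, 22, 26, 24, 19]
top 214 [14, 9, 13, 10, 21, 20, 28, 26, 30, 33, 31, 28, 24, 26, 27, 24]
top 215 [10, 17, 14, 11, 23, 28, 22, 31, 28, 27, 30, 30, 25, 28, 23, 23]
top 216 [11, 11, 10, 13, 24, 121, 123, 124, 122, 120, 119, 115, 111, 110, 24, 25]
top 217 [7, 11, 123, 125, 128, 128, 125, 124, 121, 116, 119, 113, 112, 116, 24, 30]
top 218 [124, 127, 126, 128, 126, 126, 122, 122, 121, 119, 114, 98, 108, 24, 25, 28]
top 219 [125, 125, 124, 122, 123, 31, 23, 23, 29, 30, 78, 93, 87, 25, 25, 24]
top 220 [124, 9, 10, 8, 9, 22, 28, 24, 28, 25, 69, 78, 72, 29, 23, 20]
top 221 [7, 12, 11, 8, 8, 18, 23, 24, 29, 30, 33, 31, 27, 34, 34, 37]
top 222 [9, 13, 10, 9, 12, 10, 26, 26, 35, 35, 36, 36, 39, 36, 35, 40]
top 223 [8, 11, 12, 38, 38, 35, 32, 33, 32, 36, 38, 33, 41, 42, 40, 35]
side 246 [12, 10, 14, 11, 12, 102, 106, 104, 19, 17, 17, 18, 11, 10]
side 247 [14, 12, 10, 13, 10, 102, 103, 102, 19, 17, 16, 19, 16, 12]
side 248 [10, 11, 13, 10, 10, 94, 98, 94, 20, 18, 19, 19, 
[... 162 characters left out ...]
10, 11, 84, 86, 87, 15, 16, 18, 16, 17, 16]
side 252 [13, 14, 12, 11, 11, 81, 82, 80, 12, 15, 15, 20, 18, 18]
side 253 [11, 14, 11, 11, 10, 78, 79, 77, 10, 13, 17, 19, 19, 17]
side 254 [36, 12, 12, 15, 10, 72, 75, 73, -1, 10, 12, 17, 17, 20]
side 255 [37, 39, 12, 12, 14, 66, 70, 69, 12, 10, 13, 13, 17, 19]
side 256 [38, 38, 12, 11, 12, 65, 66, 64, 11, 15, 11, 11, 13, 15]
side 257 [42, 39, 37, 11, 13, 14, 61, 13, 12, 13, 9, 9, 13, 27]
side 258 [41, 39, 37, 38, 12, 13, 55, 9, 10, 10, 13, 26, 25, 26]
side 259 [39, 41, 39, 38, 12, 11, 10, 10, 12, 29, 24, 24, 26, 32]
side 260 [40, 43, 40, 34, 39, 12, 13, 28, 25, 24, 25, 30, 27, 30]
side 261 [39, 42, 42, 41, 40, 36, 27, 24, 26, 31, 31, 31, 28, 29]
```

View pics/tip.png

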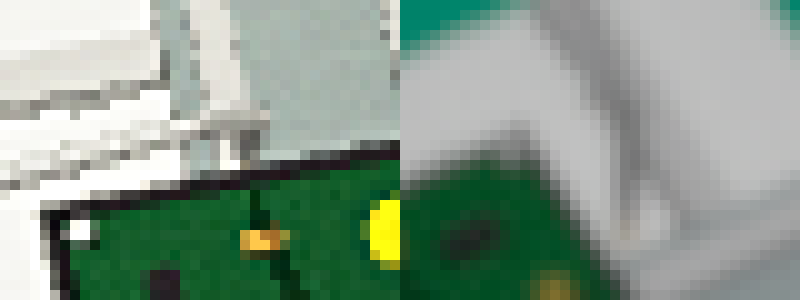

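The tip shows at top pixel about (349,221) and side pixel about (322,258.5), a tapered end with depth consistent with about 55 mm height.

Run:
```python
from h import *
print(onz("top",(349,220.7),.055),onz("side",(322,258.3),.053),tri([("top",(349,220.7)),("side",(322,258.3))]))
# elbow vertical: depth points (top view) at z~.08-.1
for u,v,z in [(349,219,.09),(349,218,.105),(349,220,.073)]:print(onz("top",(u,v),z))
for v,z in [(248,.095),(252,.081),(256,.065)]:print(onz("side",(322,v),z))
# offset between cams measured by colour
```

```text
[ 0.5386022  -0.02296656  0.055     ] [ 0.53719365 -0.02194269  0.053     ] [ 0.53775696 -0.02287129  0.05452846]
[ 0.53690914 -0.021037    0.09      ]
[ 0.53671951 -0.02023265  0.105     ]
[ 0.53736003 -0.02195854  0.073     ]
[ 0.5363137  -0.02235308  0.095     ]
[ 0.53616426 -0.02338171  0.081     ]
[ 0.53641837 -0.02343889  0.065     ]
```

```bash
cat >> h.py <<'E'
from scipy.spatial.transform import Rotation as Ro
YAW=np.radians(8.9); ex=np.array([np.cos(YAW),np.sin(YAW),0]); ey=np.array([-ex[1],ex[0],0])
def goal(*Ps):
    s=status.get_state(); q=s["orientation"]; R=Ro.from_quat([q[1],q[2],q[3],q[0]])
    yt=-ex; zt=np.array([0,0,-1.]); G=np.column_stack([np.cross(yt,zt),yt,zt])
    rv=(R.inv()*Ro.from_matrix(G)).as_rotvec()/np.radians(60)
    print("t",s["t"],"pos",np.round(s["tool_pos"],4),"F",np.round(s["ft_force"],1),"rot",np.round(rv,3))
    for P in Ps: print(P,"->",np.round(R.inv().apply(np.array(P)-s["tool_pos"])/.4,4))
E
python3 -c "
from h import *
goal((.35,-.38,.22),(.506,-.153,.2))"
```

```text
t 1.3 pos [ 0.1696 -0.6015  0.2335] F [-0.7  0.1  0.4] rot [ 0.     0.    -1.386]
(0.35, -0.38, 0.22) -> [-0.5843  0.4106  0.0339]
(0.506, -0.153, 0.2) -> [-1.1137  0.851   0.0839]
```

>>> arm_command:
  plan:
    - [-0.584,0.411,0.034,0,0,-1,-1]
    - [-0.584,0.411,0.034,0,0,-1,-1]
    - [-0.584,0.411,0.034,0,0,-1,-1]
    - [-0.584,0.411,0.034,0,0,-1,-1]
    - [-0.584,0.411,0.034,0,0,-1,-1]
    - [-0.584,0.411,0.034,0,0,-1,-1]
    - [-0.584,0.411,0.034,0,0,-1,-1]
    - [-0.584,0.411,0.034,0,0,-1,-1]

```text
t: 2.3
tool_pos: [0.3496, -0.3801, 0.22]
orientation: [-0.0, -0.613, 0.79, -0.0]
ft_force: [-0.6, -0.8, 0.0]
opening: 0.171
grasp_force: 0.0
```

```bash
python3 -c "
from h import *
goal((.506,-.153,.12))
print(status.get_state()['opening'])"
```

```text
t 2.3 pos [ 0.3496 -0.3801  0.22  ] F [-0.6 -0.8  0. ] rot [-0.    -0.    -0.388]
(0.506, -0.153, 0.12) -> [-0.6472 -0.2376  0.2499]
0.17050430553392232
```

>>> arm_command:
  plan:
    - [-0.647,-0.238,0.1,0,0,-0.388,-1]
    - [-0.647,-0.238,0.1,0,0,-0.388,-1]
    - [-0.647,-0.238,0.1,0,0,-0.388,-1]
    - [-0.647,-0.238,0.1,0,0,-0.388,-1]
    - [-0.647,-0.238,0.1,0,0,-0.388,-1]
    - [-0.647,-0.238,0.25,0,0,-0.388,-1]
    - [-0.647,-0.238,0.25,0,0,-0.388,-1]

```text
t: 3.18
tool_pos: [0.5023, -0.1525, 0.1162]
orientation: [0.003, 0.76, -0.65, -0.004]
ft_force: [0.1, 0.7, 0.6]
opening: 0.007
grasp_force: 0.0
```

Run:
```python
from h import *
goal((.506,-.153,.053)); print(status.get_state()["opening"])
a,_=cams.capture("top"); b,_=cams.capture("side")
cv2.imwrite("pics/hov.png",np.hstack([cv2.resize(a[180:300,320:450],(390,360)),cv2.resize(b[230:350,270:400],(390,360))]))
```

```text
t 3.175 pos [ 0.5023 -0.1525  0.1162] F [0.1 0.7 0.6] rot [ 0.01   0.002 -0.   ]
(0.506, -0.153, 0.053) -> [ 0.003  -0.0106  0.1578]
0.006632219949949929
```

View pics/hov.png

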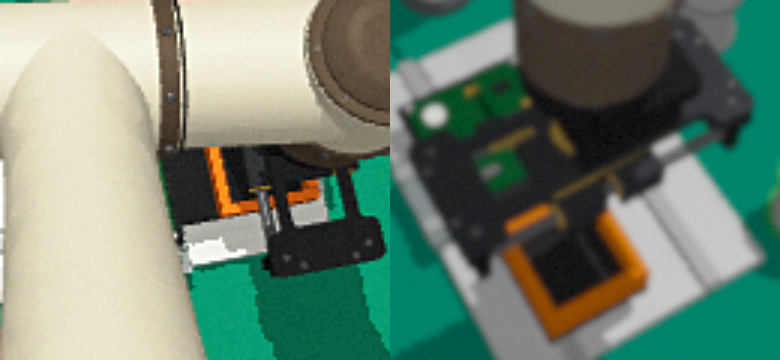

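The fingers are shut and hover over the orange well (side part of the picture: well around (575,260), the gripper's long side lies along stage x, clear of the spout). I lower them.

>>> arm_command:
  plan:
    - [0,0,0.08,0,0,0,-1]
    - [0,0,0.1675,0,0,0,-1]
    - [0,0,0.1675,0,0,0,-1]
    - [0,0,0.1675,0,0,0,-1]

```text
t: 3.78
tool_pos: [0.5077, -0.1531, 0.0554]
orientation: [-0.001, 0.761, -0.649, 0.002]
ft_force: [1.3, 0.8, -0.1]
opening: 0.0
grasp_force: 0.0
```

Run:
```python
from h import *
goal((.506,-.153,.053))
```

```text
t 3.775 pos [ 0.5077 -0.1531  0.0554] F [ 1.3  0.8 -0.1] rot [-0.004 -0.001  0.002]
(0.506, -0.153, 0.053) -> [-0.0009  0.0042  0.006 ]
```

>>> arm_command:
  plan:
    - [0,-0.03,0,0,0,0,-1]
    - [0,-0.06,0,0,0,0,-1]
    - [0,-0.09,0,0,0,0,-1]
    - [0,-0.12,0,0,0,0,-1]
    - [0,-0.15,0,0,0,0,-1]
    - [0,-0.175,0,0,0,0,-1]
    - [0,-0.195,0,0,0,0,-1]
    - [0,-0.21,0,0,0,0,-1]
    - [0,-0.22,0,0,0,0,-1]
    - [0,-0.22,0,0,0,0,-1]

```text
t: 5.03
tool_pos: [0.5934, -0.1386, 0.0529]
orientation: [-0.001, 0.761, -0.649, 0.0]
ft_force: [-1.2, -0.7, -1.0]
opening: 0.005
grasp_force: 0.1
```

>>> arm_command:
  plan:
    - [0.02,0,0,0,0,0,-1]
    - [0.04,0,0,0,0,0,-1]
    - [0.06,0,0,0,0,0,-1]
    - [0.075,0,0,0,0,0,-1]
    - [0.09,0,0,0,0,0,-1]
    - [0.1,0,0,0,0,0,-1]
    - [0.105,0,0,0,0,0,-1]
    - [0.105,0,0,0,0,0,-1]

```text
t: 6.02
tool_pos: [0.5991, -0.1805, 0.0529]
orientation: [0.0, 0.761, -0.649, -0.0]
ft_force: [-0.2, -0.3, -1.2]
opening: 0.005
grasp_force: 0.0
```

```bash
cat >> h.py <<'E'
def check(tag,tip=(.537,-.0225,.052)):
    goal()
    for c in("top","side"):
        p,_=cams.capture(c); cv2.imwrite(f"pics/{c}_{tag}.png",p)
        for n,k in(("white_mark","white"),("yellow_mark","yellow"),("well",None)):
            m=mark_of(n,c)
            if not m: print(c,n,"none"); continue
            px=m[0]["position"]; q=None
            if k: q,a,_m=cent(c,p,k,px,8)
            P=onz(c,px,Z[n]); d=np.array(tip)-P; s=f"net {np.round(P[:2],4)} need st {np.round([d@ex,d@ey],4)}"
            if q is not None: P=onz(c,q,.04); d=np.array(tip)-P; s+=f" | col {np.round(P[:2],4)} n={a} need st {np.round([d@ex,d@ey],4)}"
            print(c,n,round(m[0]["p"],2),np.round(px,1),s)
E
python3 -c "
from h import *
check('a')"
```

```text
t 6.025 pos [ 0.5991 -0.1805  0.0529] F [-0.2 -0.3 -1.2] rot [ 0.001 -0.     0.002]
top white_mark none
top yellow_mark 0.56 [277. 232.] net [0.5196 0.1447] need st [-0.0086 -0.1679]
top well 0.98 [409.3 204.3] net [ 0.5764 -0.1681] need st [-0.0164  0.1499]
side white_mark 0.74 [312.5 260.6] net [ 0.518  -0.0126] need st [ 0.0173 -0.0128] | col [ 0.5254 -0.0196] n=14 need st [ 0.0111 -0.0046]
side yellow_mark 0.69 [354.3 268.7] net [ 0.5984 -0.0647] need st [-0.0541  0.0512] | col [ 0.5942 -0.0708] n=55 need st [-0.049   0.0566]
side well 0.66 [365.5 312.5] net [ 0.5791 -0.1666] need st [-0.0193  0.1489]
```

>>> arm_command:
  plan:
    - [0,-0.01,0,0,0,0,-1]
    - [0,-0.02,0,0,0,0,-1]
    - [0,-0.028,0,0,0,0,-1]
    - [0.005,-0.028,0,0,0,0,-1]
    - [0.005,-0.028,0,0,0,0,-1]

```text
t: 7.05
tool_pos: [0.6111, -0.1802, 0.0528]
orientation: [-0.0, 0.761, -0.649, 0.0]
ft_force: [-0.9, 0.9, -0.7]
opening: 0.003
grasp_force: 1.1
```

>>> arm_command:
  plan:
    - [-0.02,0.02,0,0,0,0,-1]
    - [-0.02,0.02,-0.1,0,0,0,-1]
    - [-0.02,0.02,-0.25,0,0,0,-1]
    - [-0.02,0.02,-0.35,0,0,0,-1]
    - [0.15,0.1,-0.38,0,0,0,-1]
    - [0.3,0.1,-0.38,0,0,0,-1]
    - [0.3,0.1,-0.38,0,0,0,-1]

```text
t: 7.92
tool_pos: [0.5894, -0.3082, 0.2051]
orientation: [-0.0, 0.759, -0.651, 0.001]
ft_force: [0.6, 0.2, -0.1]
opening: 0.002
grasp_force: 0.0
```

```bash
python3 -c "
from h import *
check('b')
a=cv2.imread('pics/top_b.png');b=cv2.imread('pics/side_b.png')
cv2.imwrite('pics/b.png',np.hstack([cv2.resize(a[170:270,300:430],(390,300)),cv2.resize(b[220:320,260:390],(390,300))]))"
```

```text
t 7.925 pos [ 0.5894 -0.3082  0.2051] F [ 0.6  0.2 -0.1] rot [-0.001 -0.001 -0.002]
top white_mark 0.56 [349.6 222.3] net [ 0.5372 -0.0251] need st [0.0002 0.0026] | col [ 0.5378 -0.0212] n=34 need st [-0.001  -0.0012]
top yellow_mark 0.74 [367.6 191.8] net [ 0.6087 -0.0708] need st [-0.0634  0.0588] | col [ 0.6074 -0.0716] n=40 need st [-0.062   0.0594]
top well 0.57 [407.4 201.5] net [ 0.5832 -0.164 ] need st [-0.0238  0.147 ]
side white_mark 0.56 [317.7 262.9] net [ 0.5269 -0.0223] need st [ 0.0099 -0.0017] | col [ 0.536  -0.0201] n=14 need st [ 0.0006 -0.0025]
side yellow_mark 0.84 [358.3 267.2] net [ 0.6083 -0.0643] need st [-0.064   0.0523] | col [ 0.6052 -0.0702] n=53 need st [-0.06    0.0577]
side well 0.94 [369.  310.4] net [ 0.5879 -0.165 ] need st [-0.0283  0.1486]
```

View pics/b.png

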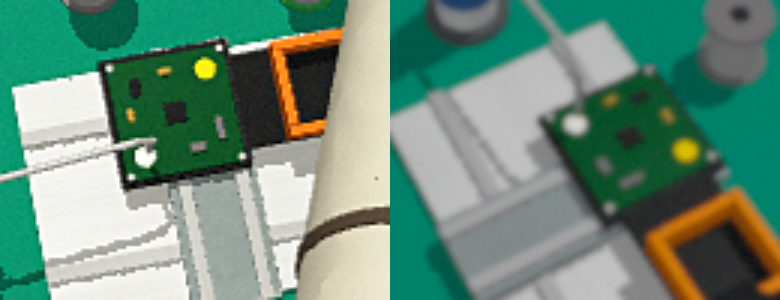

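The white disc lies directly under the spout end in both views (left (147,155), right (576,124)); colours say within about 2 mm. Now the cap.

```bash
python3 -c "
from h import *
goal((.4988,.135,.215),(.4988,.135,.18))"
```

```text
t 8.325 pos [ 0.5903 -0.3038  0.2051] F [-0.7  0.4  0.3] rot [-0.     0.     0.004]
(0.4988, 0.135, 0.215) -> [-1.1195  0.0517 -0.0247]
(0.4988, 0.135, 0.18) -> [-1.1195  0.0517  0.0628]
```

>>> arm_command:
  plan:
    - [-0.9,0.042,-0.025,0,0,0,-1]
    - [-0.9,0.042,-0.025,0,0,0,-1]
    - [-0.9,0.042,-0.025,0,0,0,-1]
    - [-0.9,0.042,-0.025,0,0,0,-1]
    - [-0.9,0.042,-0.025,0,0,0,-1]
    - [-0.9,0.042,-0.025,0,0,0,-1]
    - [-0.9,0.042,-0.025,0,0,0,-1]
    - [-0.9,0.042,-0.025,0,0,0,-1]

```text
t: 9.32
tool_pos: [0.5168, 0.0482, 0.2151]
orientation: [-0.0, 0.761, -0.649, 0.0]
ft_force: [-0.2, -0.2, -0.2]
opening: 0.004
grasp_force: 0.0
```

>>> arm_command:
  plan:
    - [-0.1,0.005,0,0,0,0,-1]
    - [-0.2195,0.0097,0,0,0,0,-1]
    - [-0.2195,0.0097,0,0,0,0,-1]
    - [-0.2195,0.0097,0,0,0,0,-1]

```text
t: 9.82
tool_pos: [0.4995, 0.1329, 0.2148]
orientation: [0.0, 0.76, -0.65, -0.0]
ft_force: [-0.1, -0.4, -0.5]
opening: 0.004
grasp_force: 0.0
```

Run:
```python
from h import *
goal((.4988,.135,.18),(.4988,.135,.159))
a,_=cams.capture("top"); b,_=cams.capture("side")
cv2.imwrite("pics/cap.png",np.hstack([cv2.resize(a[180:300,220:350],(390,360)),cv2.resize(b[130:250,220:350],(390,360))]))
```

```text
t 9.825 pos [0.4995 0.1329 0.2148] F [-0.1 -0.4 -0.5] rot [ 0.001 -0.     0.001]
(0.4988, 0.135, 0.18) -> [-0.0055  0.0008  0.0869]
(0.4988, 0.135, 0.159) -> [-0.0056  0.0008  0.1394]
```

View pics/cap.png

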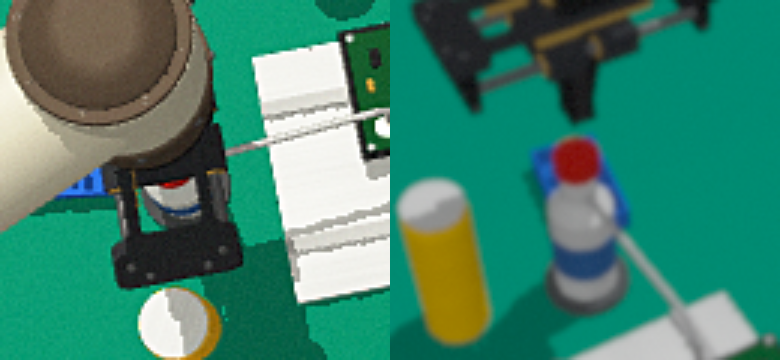

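The shut fingers stand straight above the red cap (side (575,110) over (577,160)); the can and tray are clear.

>>> arm_command:
  plan:
    - [0,0,0.06,0,0,0,-1]
    - [0,0,0.1,0,0,0,-1]
    - [0,0,0.115,0,0,0,-1]
    - [0,0,0.125,0,0,0,-1]
    - [0,0,0.13,0,0,0,-1]
    - [0,0,0.1325,0,0,0,-1]
    - [0,0,0.1325,0,0,0,-1]
    - [0,0,0.1325,0,0,0,-1]

```text
t: 10.92
tool_pos: [0.4992, 0.1326, 0.1635]
orientation: [0.001, 0.76, -0.649, 0.0]
ft_force: [-3.6, -3.6, 7.0]
opening: 0.003
grasp_force: 3.7
```

>>> arm_command:
  plan:
    - [0,0,0.005,0,0,0,-1]
    - [0,0,0.006,0,0,0,-1]
    - [0,0,0.006,0,0,0,-1]
    - [0,0,0.006,0,0,0,-1]

```text
t: 11.42
tool_pos: [0.4993, 0.1326, 0.1623]
orientation: [0.0, 0.761, -0.649, 0.001]
ft_force: [-6.6, -3.8, 13.5]
opening: 0.007
grasp_force: 6.6
```

>>> arm_command:
  plan:
    - [0,0,-0.03,0,0,0,-1]
    - [0,0,-0.06,0,0,0,-1]
    - [0,0,-0.13,0,0,0,-1]
    - [0,0,-0.13,0,0,0,-1]
    - [0,0,-0.13,0,0,0,-1]

```text
t: 12.05
tool_pos: [0.4991, 0.1339, 0.2111]
orientation: [-0.0, 0.76, -0.649, -0.0]
ft_force: [-0.9, -0.7, 0.2]
opening: 0.008
grasp_force: 0.0
```

```bash
python3 -c "
from h import *
check('c')
goal((.593,-.17,.215))"
```

```text
t 12.05 pos [0.4991 0.1339 0.2111] F [-0.9 -0.7  0.2] rot [0.    0.    0.002]
top white_mark 0.62 [352.3 221.5] net [ 0.5389 -0.0315] need st [-0.0004  0.0092] | col [ 0.5382 -0.0211] n=36 need st [-0.0014 -0.0012]
top yellow_mark 0.93 [365.7 192. ] net [ 0.6084 -0.0662] need st [-0.0638  0.0543] | col [ 0.6074 -0.0716] n=40 need st [-0.062   0.0594]
top well 0.57 [408.5 201.9] net [ 0.5822 -0.1666] need st [-0.0224  0.1493]
side white_mark 0.79 [314.7 259.5] net [ 0.5237 -0.0115] need st [ 0.0115 -0.0129] | col [0.5231 0.0039] n=19 need st [ 0.0096 -0.0283]
side yellow_mark 0.74 [359.2 269. ] net [ 0.6083 -0.0692] need st [-0.0632  0.0572] | col [ 0.6052 -0.0697] n=58 need st [-0.06    0.0572]
side well 0.74 [371.  313.1] net [ 0.5892 -0.1718] need st [-0.0285  0.1556]
t 12.45 pos [0.4993 0.1338 0.2112] F [0.5 0.6 0.2] rot [ 0.001 -0.     0.002]
(0.593, -0.17, 0.215) -> [ 0.7868 -0.1123 -0.0094]
```

White press done (13.5 N, bottomed at z 0.162) and the board did not move. Back to the well.

```bash
python3 -c "
from h import *
goal((.590,-.164,.215))"
```

```text
t 12.45 pos [0.4993 0.1338 0.2112] F [0.5 0.6 0.2] rot [ 0.001 -0.     0.002]
(0.59, -0.164, 0.215) -> [ 0.7708 -0.1072 -0.0094]
```

>>> arm_command:
  plan:
    - [0.2,-0.02,-0.01,0,0,0,-1]
    - [0.771,-0.108,-0.01,0,0,0,-1]
    - [0.771,-0.108,-0.01,0,0,0,-1]
    - [0.771,-0.108,-0.01,0,0,0,-1]
    - [0.771,-0.108,-0.01,0,0,0,-1]
    - [0.771,-0.108,-0.01,0,0,0,-1]
    - [0.771,-0.108,0.2,0,0,0,-1]
    - [0.771,-0.108,0.2,0,0,0,-1]
    - [0.771,-0.108,0.2,0,0,0,-1]

```text
t: 13.58
tool_pos: [0.589, -0.1633, 0.1295]
orientation: [0.002, 0.761, -0.649, -0.002]
ft_force: [-0.4, -0.1, 0.2]
opening: 0.006
grasp_force: 0.0
```

```bash
python3 -c "
from h import *
goal((.590,-.164,.053))"
```

```text
t 13.575 pos [ 0.589  -0.1633  0.1295] F [-0.4 -0.1  0.2] rot [0.005 0.001 0.003]
(0.59, -0.164, 0.053) -> [ 0.0023 -0.0031  0.1912]
```

>>> arm_command:
  plan:
    - [0,0,0.1,0,0,0,-1]
    - [0,0,0.194,0,0,0,-1]
    - [0,0,0.194,0,0,0,-1]
    - [0,0,0.194,0,0,0,-1]

```text
t: 14.08
tool_pos: [0.5923, -0.1639, 0.0564]
orientation: [-0.001, 0.761, -0.649, 0.002]
ft_force: [0.0, -0.0, -0.5]
opening: 0.005
grasp_force: 0.0
```

>>> arm_command:
  plan:
    - [0,0.03,0,0,0,0,-1]
    - [0,0.06,0,0,0,0,-1]
    - [0,0.09,0,0,0,0,-1]
    - [0,0.12,0,0,0,0,-1]
    - [0,0.145,0,0,0,0,-1]
    - [0,0.165,0,0,0,0,-1]
    - [0,0.18,0,0,0,0,-1]
    - [0,0.19,0,0,0,0,-1]
    - [0,0.194,0,0,0,0,-1]
    - [0,0.194,0,0,0,0,-1]

```text
t: 15.32
tool_pos: [0.5134, -0.1762, 0.0537]
orientation: [0.0, 0.761, -0.649, -0.0]
ft_force: [1.0, 0.5, 0.4]
opening: 0.005
grasp_force: 0.7
```

>>> arm_command:
  plan:
    - [-0.03,0,0,0,0,0,-1]
    - [-0.06,0,0,0,0,0,-1]
    - [-0.09,0,0,0,0,0,-1]
    - [-0.12,0,0,0,0,0,-1]
    - [-0.145,0,0,0,0,0,-1]
    - [-0.162,0,0,0,0,0,-1]
    - [-0.175,0,0,0,0,0,-1]
    - [-0.184,0,0,0,0,0,-1]
    - [-0.19,0,0,0,0,0,-1]
    - [-0.19,0,0,0,0,0,-1]

```text
t: 16.58
tool_pos: [0.5016, -0.1009, 0.054]
orientation: [0.0, 0.76, -0.649, -0.0]
ft_force: [0.2, -0.2, 0.4]
opening: 0.006
grasp_force: 0.0
```

```bash
python3 -c "
from h import *
check('d')"
```

```text
t 16.575 pos [ 0.5016 -0.1009  0.054 ] F [ 0.2 -0.2  0.4] rot [0.001 0.    0.002]
top white_mark none
top yellow_mark none
top well none
side white_mark 0.64 [284.9 251.5] net [0.4667 0.0324] need st [ 0.0609 -0.0651] | col [0.4726 0.0273] n=12 need st [ 0.0559 -0.0592]
side yellow_mark 0.3 [336.5 301.2] net [ 0.5313 -0.1239] need st [0.0213 0.0993]
side well 0.96 [333.4 297.9] net [ 0.5289 -0.1128] need st [0.022  0.0879]
```

>>> arm_command:
  plan:
    - [0.02,-0.02,0,0,0,0,-1]
    - [0.02,-0.02,-0.1,0,0,0,-1]
    - [0.02,-0.02,-0.25,0,0,0,-1]
    - [0.1,-0.02,-0.38,0,0,0,-1]
    - [0.25,-0.02,-0.4,0,0,0,-1]
    - [0.45,-0.02,-0.4,0,0,0,-1]
    - [0.45,-0.02,-0.4,0,0,0,-1]
    - [0.45,-0.02,-0.4,0,0,0,-1]

```text
t: 17.98
tool_pos: [0.5378, -0.2788, 0.2131]
orientation: [0.0, 0.76, -0.65, -0.001]
ft_force: [-0.2, 0.7, -0.2]
opening: 0.003
grasp_force: 0.0
```

```bash
python3 -c "
from h import *
check('e')
goal((.4988,.135,.215))
a=cv2.imread('pics/top_e.png');b=cv2.imread('pics/side_e.png')
cv2.imwrite('pics/e.png',np.hstack([cv2.resize(a[170:270,300:430],(390,300)),cv2.resize(b[220:320,260:390],(390,300))]))"
```

```text
t 17.975 pos [ 0.5378 -0.2788  0.2131] F [-0.2  0.7 -0.2] rot [ 0.001  0.001 -0.   ]
top white_mark 0.69 [330.1 254. ] net [0.4647 0.023 ] need st [ 0.0644 -0.0561] | col [0.4753 0.0268] n=36 need st [ 0.0534 -0.0583]
top yellow_mark 0.72 [350.6 219.4] net [ 0.5439 -0.0277] need st [-0.006   0.0062] | col [ 0.5422 -0.0225] n=21 need st [-0.0052  0.0008]
top well 0.86 [386.8 227.3] net [ 0.5233 -0.1118] need st [0.0274 0.0861]
side white_mark 0.61 [285.  251.6] net [0.4669 0.0321] need st [ 0.0608 -0.0648] | col [0.4726 0.0273] n=12 need st [ 0.0559 -0.0592]
side yellow_mark 0.7 [322.3 260. ] net [ 0.5394 -0.0187] need st [-0.0029 -0.0033] | col [ 0.5427 -0.022 ] n=52 need st [-0.0057  0.0004]
side well none
t 18.375 pos [ 0.5381 -0.2767  0.2143] F [ 0.5 -1.3 -0.1] rot [-0.    -0.     0.003]
(0.4988, 0.135, 0.215) -> [-1.0319 -0.0659 -0.0019]
```

View pics/e.png

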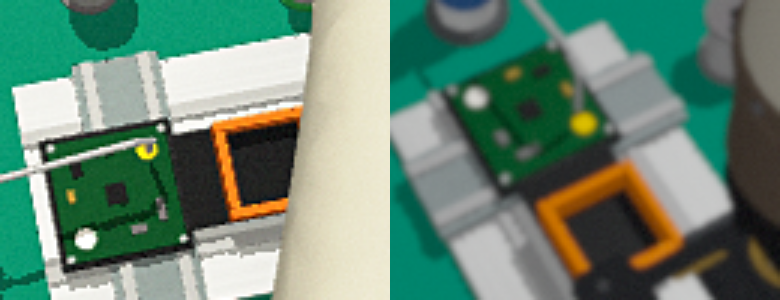

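The yellow disc sits about 5–6 mm too far in stage +x (left (148,150), right (584,123) against spout end (578,108)). I push it back that much.

```bash
python3 -c "
from h import *
goal((.523,-.112,.12),(.523,-.112,.054),(.498,-.1136,.054))"
```

```text
t 18.375 pos [ 0.5381 -0.2767  0.2143] F [ 0.5 -1.3 -0.1] rot [-0.    -0.     0.003]
(0.523, -0.112, 0.12) -> [-0.4126 -0.0278  0.2356]
(0.523, -0.112, 0.054) -> [-0.4126 -0.0277  0.4006]
(0.498, -0.1136, 0.054) -> [-0.4186  0.0346  0.4006]
```

>>> arm_command:
  plan:
    - [-0.405,-0.028,0.05,0,0,0,-1]
    - [-0.405,-0.028,0.05,0,0,0,-1]
    - [-0.405,-0.028,0.05,0,0,0,-1]
    - [-0.405,-0.028,0.05,0,0,0,-1]
    - [-0.405,-0.028,0.235,0,0,0,-1]
    - [-0.405,-0.028,0.235,0,0,0,-1]
    - [-0.405,-0.028,0.4,0,0,0,-1]
    - [-0.405,-0.028,0.4,0,0,0,-1]
    - [-0.405,-0.028,0.4,0,0,0,-1]

```text
t: 19.5
tool_pos: [0.5253, -0.1164, 0.0558]
orientation: [-0.001, 0.761, -0.649, 0.001]
ft_force: [0.9, -0.9, 0.5]
opening: 0.006
grasp_force: 0.0
```

```bash
python3 -c "
from h import *
goal((.498,-.1136,.054))"
```

```text
t 19.5 pos [ 0.5253 -0.1164  0.0558] F [ 0.9 -0.9  0.5] rot [-0.002 -0.001  0.003]
(0.498, -0.1136, 0.054) -> [-0.0176  0.0662  0.0043]
```

>>> arm_command:
  plan:
    - [0,0.02,0,0,0,0,-1]
    - [0,0.035,0,0,0,0,-1]
    - [0,0.048,0,0,0,0,-1]
    - [0,0.056,0,0,0,0,-1]
    - [0,0.062,0,0,0,0,-1]
    - [0,0.063,0,0,0,0,-1]
    - [0,0.063,0,0,0,0,-1]

```text
t: 20.38
tool_pos: [0.4991, -0.1198, 0.054]
orientation: [-0.0, 0.761, -0.649, 0.0]
ft_force: [2.2, -0.5, 0.1]
opening: 0.005
grasp_force: 1.0
```

>>> arm_command:
  plan:
    - [0,-0.03,0,0,0,0,-1]
    - [0,-0.03,-0.1,0,0,0,-1]
    - [0,-0.03,-0.25,0,0,0,-1]
    - [0.1,-0.03,-0.38,0,0,0,-1]
    - [0.25,-0.03,-0.4,0,0,0,-1]
    - [0.45,-0.03,-0.4,0,0,0,-1]
    - [0.45,-0.03,-0.4,0,0,0,-1]
    - [0.45,-0.03,-0.4,0,0,0,-1]

```text
t: 21.38
tool_pos: [0.5382, -0.2964, 0.2124]
orientation: [0.001, 0.76, -0.65, -0.002]
ft_force: [-0.2, 0.5, -0.0]
opening: 0.007
grasp_force: 0.0
```

```bash
python3 -c "
from h import *
check('f')
goal((.4988,.135,.215))
a=cv2.imread('pics/top_f.png');b=cv2.imread('pics/side_f.png')
cv2.imwrite('pics/f.png',np.hstack([cv2.resize(a[170:270,300:430],(390,300)),cv2.resize(b[220:320,260:390],(390,300))]))"
```

```text
t 21.375 pos [ 0.5382 -0.2964  0.2124] F [-0.2  0.5 -0. ] rot [ 0.003  0.002 -0.   ]
top white_mark 0.62 [331.5 248.2] net [0.478  0.0193] need st [ 0.0518 -0.0504] | col [0.4712 0.0263] n=39 need st [ 0.0575 -0.0584]
top yellow_mark none
top well 0.57 [389.2 228.8] net [ 0.5196 -0.1172] need st [0.0319 0.0909]
side white_mark 0.65 [282.9 251.2] net [0.4627 0.0348] need st [ 0.0646 -0.0681] | col [0.4684 0.0279] n=17 need st [ 0.06   -0.0604]
side yellow_mark 0.85 [320.8 257.9] net [ 0.5381 -0.0123] need st [-0.0027 -0.0099] | col [ 0.5374 -0.0226] n=50 need st [-0.0004  0.0002]
side well 0.81 [332.5 299.9] net [ 0.5254 -0.1164] need st [0.026 0.091]
t 21.775 pos [ 0.539  -0.2948  0.2143] F [0.2 0.8 0.8] rot [-0.    -0.     0.003]
(0.4988, 0.135, 0.215) -> [-1.0769 -0.0709 -0.0018]
```

View pics/f.png

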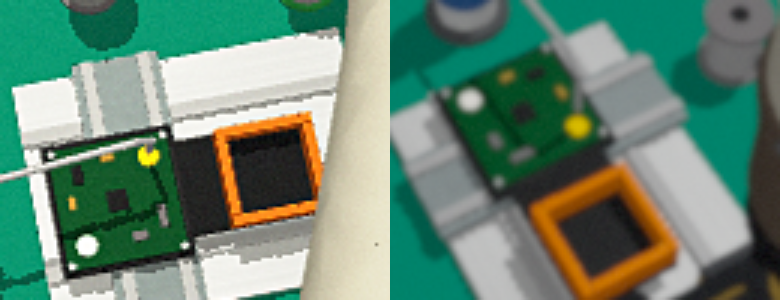

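The yellow disc (right (577,126)) is now under the spout end (577,110); colours give within about 2 mm. Pressing the cap again.

>>> arm_command:
  plan:
    - [-0.9,-0.059,0,0,0,0,-1]
    - [-0.9,-0.059,0,0,0,0,-1]
    - [-0.9,-0.059,0,0,0,0,-1]
    - [-0.9,-0.059,0,0,0,0,-1]
    - [-0.9,-0.059,0,0,0,0,-1]
    - [-0.9,-0.059,0,0,0,0,-1]
    - [-0.9,-0.059,0,0,0,0,-1]
    - [-0.9,-0.059,0,0,0,0,-1]

```text
t: 22.78
tool_pos: [0.5054, 0.0637, 0.2141]
orientation: [-0.0, 0.761, -0.649, 0.0]
ft_force: [0.2, -0.2, -0.2]
opening: 0.006
grasp_force: 0.0
```

>>> arm_command:
  plan:
    - [-0.1,-0.007,0,0,0,0,-1]
    - [-0.175,-0.012,0,0,0,0,-1]
    - [-0.175,-0.012,0,0,0,0,-1]
    - [-0.175,-0.012,0,0,0,0,-1]
    - [-0.175,-0.012,0,0,0,0,-1]

```text
t: 23.4
tool_pos: [0.4995, 0.1322, 0.2139]
orientation: [0.0, 0.76, -0.65, -0.0]
ft_force: [-0.8, -0.4, 0.1]
opening: 0.006
grasp_force: 0.0
```

```bash
python3 -c "
from h import *
goal((.4988,.134,.162))"
```

```text
t 23.4 pos [0.4995 0.1322 0.2139] F [-0.8 -0.4  0.1] rot [ 0. -0.  0.]
(0.4988, 0.134, 0.162) -> [-0.0047  0.001   0.1299]
```

>>> arm_command:
  plan:
    - [0,0,0.06,0,0,0,-1]
    - [0,0,0.1,0,0,0,-1]
    - [0,0,0.115,0,0,0,-1]
    - [0,0,0.125,0,0,0,-1]
    - [0,0,0.131,0,0,0,-1]
    - [0,0,0.136,0,0,0,-1]
    - [0,0,0.137,0,0,0,-1]
    - [0,0,0.137,0,0,0,-1]
    - [0,0,0.137,0,0,0,-1]
    - [0,0,0.137,0,0,0,-1]

```text
t: 24.65
tool_pos: [0.4989, 0.1322, 0.1623]
orientation: [0.001, 0.761, -0.649, 0.001]
ft_force: [-7.6, -2.5, 16.4]
opening: 0.001
grasp_force: 7.8
```

>>> arm_command:
  plan:
    - [0,0,-0.03,0,0,0,-1]
    - [0,0,-0.06,0,0,0,-1]
    - [0,0,-0.15,0,0,0,-1]
    - [0,0,-0.2,0,0,0,-1]
    - [0,0,-0.2,0,0,0,-1]
    - [0,0,-0.2,0,0,0,-1]

```text
t: 25.4
tool_pos: [0.4989, 0.1333, 0.2382]
orientation: [0.001, 0.76, -0.649, -0.001]
ft_force: [0.2, 0.4, -1.0]
opening: 0.006
grasp_force: 0.0
```

```bash
python3 -c "
from h import *
check('g')
measure(['green_spool_center','grey_spool_center','spray_can_center','part_tray_center'])"
```

```text
t 25.4 pos [0.4989 0.1333 0.2382] F [ 0.2  0.4 -1. ] rot [0.001 0.    0.002]
top white_mark 0.84 [330.7 251.5] net [0.4704 0.0214] need st [ 0.059  -0.0537] | col [0.471  0.0267] n=41 need st [ 0.0576 -0.0588]
top yellow_mark 0.74 [351.2 223. ] net [ 0.5354 -0.0288] need st [0.0026 0.0059] | col [ 0.5381 -0.0235] n=29 need st [-0.0009  0.0012]
top well 0.87 [390.4 229.5] net [ 0.5178 -0.1199] need st [0.034  0.0933]
side white_mark 0.77 [283.7 248.6] net [0.4665 0.041 ] need st [ 0.0598 -0.0736] | col [0.4682 0.0275] n=22 need st [ 0.0603 -0.0601]
side yellow_mark 0.72 [322.6 261.9] net [ 0.5382 -0.0237] need st [-0.001   0.0013] | col [ 0.5378 -0.0225] n=54 need st [-0.0008  0.0001]
side well 0.95 [331.1 300.4] net [ 0.5222 -0.1165] need st [0.0292 0.0905]
green_spool_center top 0.84 [402.4 156.7] [ 0.6952 -0.1603  0.03  ]
green_spool_center side 0.71 [409.5 296.6] [ 0.6853 -0.1642  0.03  ]
   tri [ 0.6938 -0.1608  0.0203]
grey_spool_center top 0.59 [329.6 159.2] [0.6944 0.0161 0.03  ]
grey_spool_center side 0.73 [378.7 233.6] [0.6968 0.0099 0.03  ]
   tri [0.6988 0.0154 0.0212]
spray_can_center top 0.69 [282.3 292.3] [0.3806 0.1321 0.072 ]
part_tray_center top 0.64 [240.9 234. ] [0.5215 0.2332 0.011 ]
part_tray_center side 0.68 [283.9 191.7] [0.5258 0.2359 0.011 ]
   tri [0.5229 0.2324 0.015 ]
```

All is in place, and the robot is clear of everything.

```bash
python3 -c "
from station import r
print(r.finish_job())"
```

```text
the job is handed in; nothing more can be done
None
```

The job is handed in, though no verdict came back: the cap was pressed to the bottom and released over the white disc and then over the yellow one, the carrier was left with the yellow disc within about 2 mm of under the tip, and the spools and tray measured unmoved; for the can, only the top camera found it at the end, about 5 mm from its first reading.

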